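# Seat the upper tier of the bamboo organiser

## Robot

A 6-joint arm with a two-finger parallel gripper is mounted at the origin on the work surface. World frame = base frame: x ahead of the robot, y to its left, z up, the work surface at z = 0. Lengths are in m, angles in rad, forces in N, time in s.
With the tool pointing down it reaches from about 0.35 to 0.975 m from the base axis. Payload 7.1 kg.
Tool frame: the origin (TCP) lies midway between the tips of the shut fingers; the grasp point (between the pads) lies 19 mm behind it; z points along the fingers, y is the line along which they close (so a half turn about z gives the same grasp; the last joint's range is limited). The gripper opens to 88 mm and grips with 3 to 60 N. Pads are 20 mm wide; open, the fingers measure 115 mm over their backs; the gripper's body (75 mm by 178 mm) begins 61 mm behind the grasp point.
Start: joints at [-1.229, 0.423, 1.63, -0, 1.089, -0.019], TCP at [0.221, -0.585, 0.223] pointing down, gripper open.
Joint ranges: [-3, 3], [-0.9, 2.11], [0.09, 2.58], [-1.31, 4.45], [0.11, 2.69], [-2.54, 2.54]. Speed limits (rad/s): [2.39, 2.39, 3.01, 3.14, 3.14, 3.14].

## Interface

Orientations are given as [roll, pitch, yaw] about the fixed x, y, z axes, in that order (R = Rz(yaw) Ry(pitch) Rx(roll)).
In Python, from plant import sensors, camera, get_calibration, job, nets gives the robot as it stands.
- The arm moves only by the tool move_arm, never from a script. Its argument "moves" is text: rows parted by semicolons, each of 5 numbers parted by spaces: the shift along the world's x, y, z each as a share of 0.25 m, from -1 to 1, then the turn about the world's z as a share of 45 degrees, from -1 to 1, then the opening, from -1 (shut) to 1 (fully open), so that 0 is half open. A call has 1 to 12 rows; each row is the pose to reach, as a shift and turn from the pose commanded when the call began; what a row does not reach only later rows make up. A row lasts 1/8 s, in which the tool goes at most 62.5 mm and 10.7 degrees, less where a joint would pass 70% of its speed; a pose out of reach is approached as far as the arm can. A call with a number of a shift or a turn outside -1 to 1 is refused whole. A call with a gripper value outside its range is refused whole. The fingers move at their own pace and stop on an object; "force" is the grip in N (left out, the last holds). Time passes only in rows, so rows that repeat a pose let the fingers close. It gives the time, the measured TCP pose, the force, the opening and the grip force at its end, in the units of the state.
- sensors.observe(): the state, without advancing time (a new reading comes with each control period).
- camera(name): name is "scene" or "side" or "wrist"; returns the picture (420x560x3 uint8, red, green, blue); there is no depth.
- get_calibration(name): a dict with "camera_matrix" (3x3 intrinsics, pixels), "k1" (the pictures are not rectified: a ray, as slopes to the right and down, at radius r is drawn at 1 + k1 r^2 times it, then the intrinsics apply), "extrinsics" (4x4, takes a point from camera to world coordinates). Camera axes: x right, y down, z forward; pixel columns grow to the right and rows downward; lengths in m; the calibration is good to about 2 mm. A picture is of the moment at which its call begins: read the wrist's pose just before it. get_calibration takes no time and is no camera call; for the wrist camera it gives the pose at the moment of the call.
- job.close_job(): hands the job in; it is judged then, once.
Trained networks look in the newest picture that a camera, given by its name, has taken for a name from the list of things; names that differ only in an ending like _2 or _b are one class to them, and where a whole thing is asked for, a point or a joint stands for the part that bears it (a point fixed in the world has none). Each returns a list of dicts, best first, with "confidence" (0 to 1); they miss things now and then, are a little off and sometimes report something else, mostly with a low value. They report only what shows in the picture. A call takes as long as a camera call. They do not tell look-alikes from the thing itself.
- nets.look_for(query, camera): "centre" ([x, y, z] in m, in the coordinates of the camera as it stood for that picture, good to about 4 mm: the middle of the surface that is visible of it).
- nets.mark_of(query, camera): "centre" ([x, y, z] in m, in the coordinates of the camera as it stood for that picture, good to about 4 mm: a listed point, or the origin of a listed thing).
The state is a dict: "t": time; "joint_positions": joint angles; "joint_velocities": joint speeds; "joint_efforts": joint torques, N m; "position": TCP position; "tcp_rot": TCP orientation; "ft_force": force on the tool from outside, world axes, zero at the start; "ft_torque": the same for the moment, N m; "grip_width": opening from 0.0 (shut) to 1.0 (fully open); "gripper_force": force on a finger pad.
Only numpy, scipy, OpenCV 4.12 (cv2) and the standard library are available. Lean on these libraries where they do the work, as an engineer would, in place of code of your own. Each camera call takes 0.05 s, during which the arm holds its last target. There are 200 camera calls.

## Task

The round upper tier of the bamboo organiser is not locked on: with a fingertip, turn it on its spindle (its little upright ring post is there to push against) until the notch in its rim stands over the locating pin, and only then press down on its middle until it is fully seated, and leave it there. Do not lift or tip the tier, and leave the ring dish, jar, cup and toy dinosaur where they stand.

Things in the scene. Friction and masses are not known exactly. Their poses are not given: they have to be found in the camera images.
- organiser: fixed lower tier: bamboo board 210 x 300 x 12 mm, top 18 mm above the mantelpiece, with a fixed column and the locating pin. Origin on the mantelpiece surface under the column's vertical axis, about which the upper tier turns; the board reaches 90 mm to its +y, 210 mm to its -y and 105 mm either way in x. Own +x points from the axis to the pin, z up
- upper_tier: loose round disc of darker bamboo, diameter 150 mm, 16 mm thick, about 0.2 kg; origin at the centre of its underside, z up, own +x points to its rim notch. A blind hole under its centre sits with 1 mm play on the collar's spindle; about 1 N at the ring post turns it either way, and it stays where it is left. Underside 74 mm above the mantelpiece at the start, 62 mm when seated
- pin (a point): point on the locating pin, 70 mm from the axis along the organiser's +x, 67 mm above the mantelpiece. The pin is a level steel rod, diameter 10 mm, lying radially, 60 to 90 mm from the axis, fixed in a bamboo post (12 x 26 mm, top at 76 mm height) outside the disc's rim; post and outer end of the pin are seen from above
- notch (a point): middle of the rim notch, which is 18 mm wide, cut right through and runs from the rim in to 56 mm from the disc's centre. This point: on the disc's +x axis, 66 mm from its centre, 8 mm above its underside. For the 10 mm pin to enter it may be up to 4 mm off sideways
- ring_post (a point): top of the ring post, an upright, slippery lacquered bamboo rod 12 mm in diameter and 26 mm tall standing on the disc's top, opposite the notch, 52 mm from the disc's centre (on its -x axis); this point is 42 mm above the disc's underside
- boss (a point): centre of the top of the low round boss (diameter 44 mm, 6 mm high) in the middle of the disc's upper face, 22 mm above the disc's underside: where to press
- ring_dish: white ceramic ring dish, diameter 80 mm, 22 mm high, loose on the lower tier beside the upper tier; origin at the centre of its underside
- jar: frosted glass jar with a metal screw lid, diameter 66 mm, 88 mm high, standing loose; origin at the centre of its underside
- cup: teal enamel cup with a handle, diameter 80 mm, 78 mm high, standing loose; origin at the centre of its underside
- dinosaur: green plastic toy dinosaur, about 160 mm long and 91 mm high, standing loose; origin under its belly on the mantelpiece, own x from tail to head
- collar (a joint): stiff steel collar (radius 45 mm) on the column, with a spindle 9 mm in radius and 10 mm high, carrying the disc; value is how far it is pushed down, 0 at the start (disc 2 mm above the pin), 0.012 m at its stop (seated). About 5 N at the disc's middle slides it down; it stays where it is left. Unless the notch is over the pin, the pin stops the disc
Mind the look-alikes: they are no part of the job. What is meant by the upper_tier is not black, green or orange, and is the smaller of those in its own colour.

How it is judged:
By the outcome, as a careful person would: the job done as asked, in the order asked, and still so for the second after the job is handed in, with the robot touching nothing.
It also fails if it takes over 58 s, if anything falls off the work surface, if the arm or the gripper's body presses on something with over 40 N, if the wrist force passes 120 N, or if a joint passes its speed limit or range.

## Working session

There is one attempt and no reset: what is moved stays moved. The work goes in short steps, Python scripts to look and compute and a tool call to move; the robot and the scene stay as the last step left them, time stands still between calls to the robot, and variables do not carry over. Pictures are saved under pics/ and viewed, at most 10 in all, crops included, and the job is handed in when it is done.

Besides the shell and the picture viewer there is one more tool, called after ">>>" by a JSON object that holds its "fn" and its "kwargs", one argument or row to a line. move_arm: Moves the arm, as the interface text tells. Shift numbers are shares of 0.25 m and turn numbers shares of 45 degrees, none past 1 either way. Its arguments: {"type":"object","properties":{"moves":{"type":"string"},"force":{"type":"number"}},"required":["moves"]}

```bash
ls; mkdir -p pics
cat > h.py <<'E'
import numpy as np, cv2
from plant import sensors, camera, get_calibration, job, nets
def shot(n,f):
    im=camera(n); cv2.imwrite('pics/'+f,cv2.cvtColor(im,cv2.COLOR_RGB2BGR)); return im
def W(p,n):
    T=get_calibration(n)['extrinsics']; T=np.array(T); return T[:3,:3]@np.array(p)+T[:3,3]
def px2w(u,v,z,n):
    c=get_calibration(n);K=np.array(c['camera_matrix']);T=np.array(c['extrinsics']);k=c['k1']
    d=np.array([(u-K[0,2])/K[0,0],(v-K[1,2])/K[1,1]]);s=d.copy()
    for _ in range(20): s=d/(1+k*(s@s))
    r=T[:3,:3]@np.array([s[0],s[1],1]); return T[:3,3]+r*(z-T[2,3])/r[2]
E
python3 - <<'E'
from h import *
o=sensors.observe(); print(o['t'],o['position'],o['tcp_rot'],o['ft_force'],o['grip_width'])
for n in ['scene','side','wrist']:
    shot(n,n+'0.png'); print(n,np.round(np.array(get_calibration(n)['extrinsics'])[:3,3],3))
    for q in ['upper_tier','pin','notch','ring_post','boss','organiser','jar','cup','dinosaur','ring_dish']:
        for r in nets.mark_of(q,n)[:3]: print(q,np.round(W(r['centre'],n),3),round(r['confidence'],2))
print(sensors.observe()['t'])
E
```

```text
pics
0.0 [ 0.22048899 -0.58423818  0.22192867] [-3.14011530e+00 -2.37644998e-05  3.60792323e-01] [ 0.17518243 -0.82033303 -0.50027181] 1.0003096254728372
scene [ 1.248 -0.394  0.878]
upper_tier [ 0.835 -0.137 -0.002] 0.97
upper_tier [ 0.286 -0.196 -0.002] 0.94
upper_tier [0.533 0.019 0.073] 0.92
pin [0.608 0.024 0.072] 0.76
notch [ 0.365 -0.158  0.011] 0.9
notch [ 0.54  -0.051  0.084] 0.83
notch [0.79  0.197 0.008] 0.82
ring_post [ 0.884 -0.115  0.043] 0.94
ring_post [ 0.222 -0.229  0.061] 0.77
ring_post [0.775 0.085 0.043] 0.73
boss [0.783 0.133 0.027] 0.95
boss [ 0.285 -0.199  0.03 ] 0.95
boss [ 0.831 -0.138  0.027] 0.92
organiser [0.538 0.019 0.001] 0.56
jar [ 0.513 -0.292 -0.003] 0.73
cup [ 0.55   0.228 -0.001] 0.56
dinosaur [ 0.702 -0.049 -0.   ] 0.74
ring_dish [ 0.548 -0.114  0.019] 0.64
ring_dish [ 0.514 -0.29  -0.   ] 0.17
side [0.235 0.722 1.   ]
upper_tier [0.534 0.02  0.068] 0.86
upper_tier [ 0.28   0.205 -0.003] 0.76
upper_tier [ 0.776  0.127 -0.003] 0.76
pin [0.601 0.017 0.066] 0.67
notch [ 0.77  -0.166  0.01 ] 0.93
notch [ 0.536 -0.049  0.085] 0.92
notch [ 0.365 -0.159  0.006] 0.88
ring_post [ 0.88  -0.118  0.039] 0.92
ring_post [0.529 0.068 0.117] 0.87
ring_post [ 0.217 -0.227  0.057] 0.79
boss [ 0.282 -0.2    0.028] 0.94
boss [0.532 0.014 0.092] 0.71
boss [ 0.828 -0.142  0.026] 0.64
organiser [ 0.535  0.015 -0.006] 0.6
jar [ 0.51  -0.292  0.001] 0.62
cup [ 0.534 -0.047  0.082] 0.71
cup [ 0.547  0.229 -0.001] 0.62
dinosaur [ 0.547 -0.117  0.018] 0.7
dinosaur [ 0.7   -0.052 -0.   ] 0.63
ring_dish [ 0.547 -0.118  0.018] 0.81
wrist [ 0.296 -0.557  0.384]
1.65
```

View pics/scene0.png

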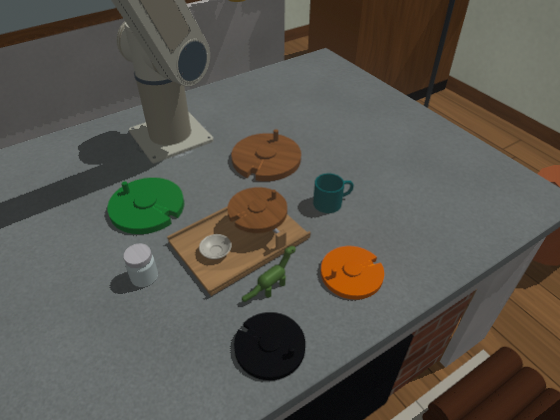

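View pics/side0.png

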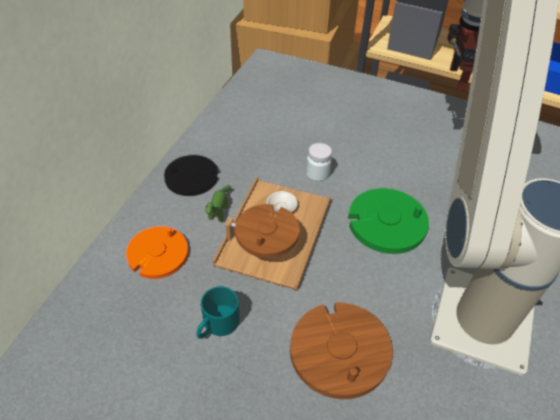

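The scene shows the red-brown tier on the board at about (257,208), the ring dish at (215,248) and the pin post at (281,238). The larger brown disc at (266,155) is a look-alike. The side view agrees: the notch is near the dish at (285,210) and the pin post is at (230,230). So the tier needs about a quarter turn counter-clockwise. I'll go closer with the wrist camera.

>>> {"fn": "move_arm", "kwargs": {
  "moves": "0.64 1 0.3 0.8 -0.36;0.64 1 0.3 0.8 -0.36;0.64 1 0.3 0.8 -0.36;0.64 1 0.3 0.8 -0.36;0.64 1 0.3 0.8 -0.36;0.64 1 0.3 0.8 -0.36"
}}

```text
t: 2.4
position: [0.3826, -0.3325, 0.2991]
tcp_rot: [3.139, -0.0, 0.994]
ft_force: [-0.5, -0.7, -0.0]
grip_width: 0.356
gripper_force: 0.0
```

>>> {"fn": "move_arm", "kwargs": {
  "moves": "0.64 1 0 0.8 -0.36;0.64 1 0 0.8 -0.36;0.64 1 0 0.8 -0.36;0.64 1 0 0.8 -0.36;0.64 1 0 0.8 -0.36;0.64 1 0 0.8 -0.36;0.64 1 0 0.8 -0.36"
}}

```text
t: 3.28
position: [0.5401, -0.0857, 0.2972]
tcp_rot: [-3.14, 0.0, 1.617]
ft_force: [0.5, 0.2, 0.5]
grip_width: 0.32
gripper_force: 0.0
```

```bash
cat > m.py <<'E'
from h import *
import sys
o=sensors.observe(); print(o['t'],o['position'],o['tcp_rot'],o['ft_force'],o['grip_width'])
for n in sys.argv[2:]:
    shot(n,n+sys.argv[1]+'.png'); print(np.round(get_calibration(n)['extrinsics'],3))
    for q in ['upper_tier','pin','notch','ring_post','boss','organiser','ring_dish']:
        for r in nets.mark_of(q,n)[:2]: print(q,np.round(W(r['centre'],n),4),round(r['confidence'],2))
E
python3 m.py 1 wrist
```

```text
3.275 [ 0.54011779 -0.08574009  0.29719039] [-3.14043368e+00  3.44618092e-04  1.61717940e+00] [0.5254521  0.21114748 0.4686826 ] 0.3199732106779808
[[ 0.999  0.043  0.013  0.537]
 [ 0.045 -0.956 -0.29  -0.007]
 [-0.001  0.29  -0.957  0.459]
 [ 0.     0.     0.     1.   ]]
upper_tier [ 0.8313 -0.1379  0.0036] 0.95
upper_tier [ 0.7773  0.1313 -0.0016] 0.83
pin [0.6058 0.0209 0.0655] 0.77
notch [ 0.537  -0.0524  0.0812] 0.94
notch [0.3404 0.1215 0.0109] 0.93
ring_post [ 0.8817 -0.1188  0.0417] 0.85
ring_post [0.5296 0.0721 0.1146] 0.82
boss [0.7761 0.1331 0.0219] 0.86
boss [ 0.8341 -0.1363  0.025 ] 0.84
ring_dish [ 0.55   -0.1148  0.0195] 0.73
```

View pics/wrist1.png

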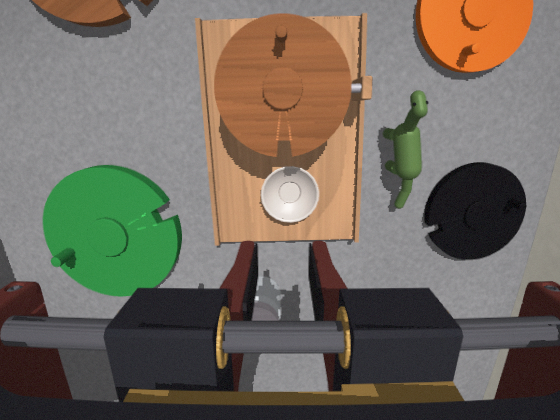

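The wrist view shows the tier's boss at (283,89), the ring post top at (281,33) and the notch opening near the dish at about (283,165). The steel pin is at (356,88) and its post at (367,88). Next I'll compute the angles.

Run:
```python
from h import *
P=lambda u,v,z:px2w(u,v,z,'wrist')
for n,u,v,z in [('boss',283,89,.096),('posttop',281,33,.116),('pinpost',367,87,.076),('pin',356,88,.071),('TL',202,20,.018),('BL',215,244,.018),('BR',355,241,.018),('TR',365,15,.018)]: print(n,np.round(P(u,v,z),4))
im=cv2.imread('pics/wrist1.png')
cv2.imwrite('pics/c1.png',cv2.resize(im[0:260,190:400],None,fx=2.3,fy=2.3,interpolation=cv2.INTER_CUBIC))
```

```text
boss [0.5368 0.0156 0.096 ]
posttop [0.5325 0.0667 0.116 ]
pinpost [0.6318 0.0238 0.076 ]
pin [0.6205 0.0224 0.071 ]
TL [0.4318 0.0989 0.018 ]
BL [ 0.4451 -0.2027  0.018 ]
BR [ 0.6536 -0.1884  0.018 ]
TR [0.6346 0.114  0.018 ]
```

View pics/c1.png

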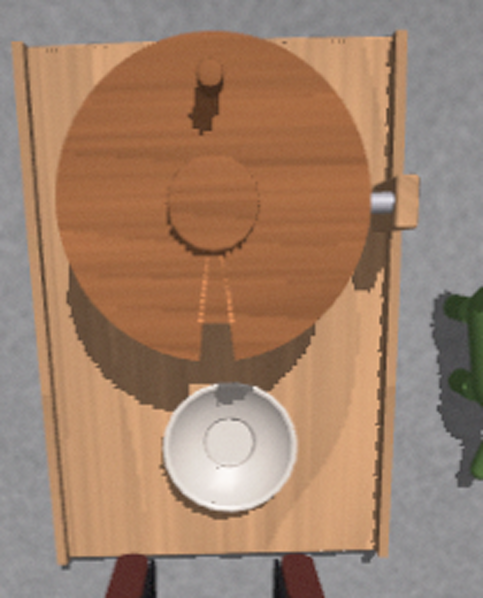

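Pin bearing is about 4°, and the post is at about 95° around an axis near (0.537, 0.0155). The post therefore has to end at about 184°. I'll straddle the post loosely, so that either finger can push it.

>>> {"fn": "move_arm", "kwargs": {
  "moves": "-0.03 0.3 -0.3 0.05 -0.36;-0.03 0.61 -0.5 0.05 -0.36;-0.03 0.61 -0.58 0.05 -0.36;-0.03 0.61 -0.58 0.05 -0.36;-0.03 0.61 -0.58 0.05 -0.36"
}}

```text
t: 4.3
position: [0.5327, 0.0681, 0.152]
tcp_rot: [-3.14, 0.0, 1.658]
ft_force: [0.5, -0.3, -0.2]
grip_width: 0.322
gripper_force: 0.0
```

```bash
python3 m.py 2 wrist
```

```text
4.3 [0.5327267  0.06807964 0.15200811] [-3.13955773e+00  2.58788484e-04  1.65845075e+00] [ 0.52918247 -0.31182481 -0.18929344] 0.32232208343761015
[[ 0.996  0.082  0.026  0.527]
 [ 0.086 -0.953 -0.289  0.147]
 [ 0.001  0.29  -0.957  0.315]
 [ 0.     0.     0.     1.   ]]
upper_tier [0.5397 0.0119 0.0762] 0.96
upper_tier [0.2872 0.1976 0.0039] 0.8
pin [0.6064 0.017  0.0684] 0.63
notch [ 0.7729 -0.1665  0.0106] 0.74
notch [ 0.5405 -0.0536  0.0843] 0.71
ring_post [0.7728 0.0783 0.0418] 0.84
ring_post [0.5316 0.0702 0.1179] 0.7
boss [0.2882 0.2017 0.0308] 0.86
boss [0.534  0.0134 0.0959] 0.83
ring_dish [ 0.5552 -0.1184  0.021 ] 0.91
```

View pics/wrist2.png

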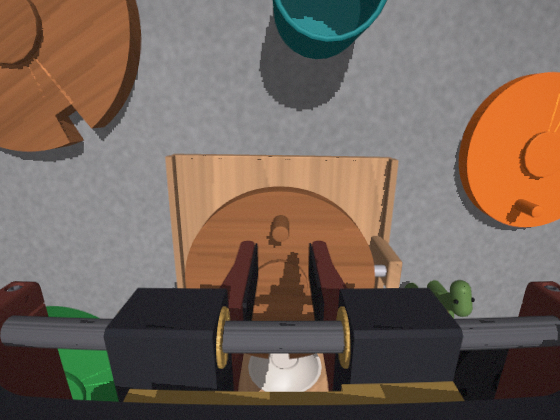

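The post top at (281,222) lies midway between the fingers at (245–320). I'll go down and narrow the gap to 18 mm.

>>> {"fn": "move_arm", "kwargs": {
  "moves": "0 0 -0.1 0 -0.36;0 0 -0.21 0 -0.36;0 0 -0.21 0 -0.59;0 0 -0.21 0 -0.59;0 0 -0.21 0 -0.59",
  "force": 3
}}

```text
t: 5.32
position: [0.5339, 0.0678, 0.1013]
tcp_rot: [3.14, -0.0, 1.657]
ft_force: [-0.3, -0.8, 0.1]
grip_width: 0.21
gripper_force: 0.0
```

>>> {"fn": "move_arm", "kwargs": {
  "moves": "-0.018 -0.002 0 0.11 -0.59;-0.036 -0.006 0 0.22 -0.59;-0.053 -0.012 0 0.33 -0.59;-0.07 -0.019 0 0.44 -0.59;-0.086 -0.027 0 0.56 -0.59;-0.101 -0.037 0 0.67 -0.59;-0.116 -0.048 0 0.78 -0.59;-0.129 -0.06 0 0.89 -0.59;-0.141 -0.073 0 1 -0.59;-0.141 -0.073 0 1 -0.59"
}}

```text
t: 6.58
position: [0.4983, 0.0495, 0.101]
tcp_rot: [3.141, 0.001, 2.441]
ft_force: [-0.1, 0.2, 0.7]
grip_width: 0.207
gripper_force: 0.0
```

```bash
python3 m.py 3 scene wrist side | grep -v '\[\['
```

```text
6.575 [0.4983463  0.04947649 0.10101478] [3.14059394e+00 1.03510383e-03 2.44120113e+00] [-0.10221995  0.23652519  0.65451718] 0.20691750792401115
 [ 0.842 -0.38   0.384 -0.394]
 [-0.011 -0.723 -0.691  0.878]
 [ 0.     0.     0.     1.   ]]
upper_tier [0.7789 0.1304 0.0012] 0.94
upper_tier [ 0.8344 -0.1351  0.0016] 0.82
pin [0.6065 0.0205 0.0699] 0.88
notch [0.7916 0.1974 0.0092] 0.97
notch [0.3362 0.1204 0.0142] 0.95
ring_post [0.4994 0.0565 0.119 ] 0.98
ring_post [0.2418 0.261  0.0606] 0.96
boss [ 0.8293 -0.1338  0.0263] 0.91
boss [ 0.2872 -0.1943  0.0288] 0.9
organiser [0.5393 0.0189 0.0028] 0.6
organiser [ 6.976e-01 -5.190e-02 -5.000e-04] 0.47
ring_dish [ 0.5488 -0.1098  0.0169] 0.84
ring_dish [0.537  0.0175 0.0006] 0.61
 [ 0.765 -0.617 -0.187  0.101]
 [ 0.     0.29  -0.957  0.262]
 [ 0.     0.     0.     1.   ]]
upper_tier [0.535  0.0149 0.075 ] 0.98
upper_tier [ 0.7778  0.1314 -0.0019] 0.69
notch [ 0.5844 -0.0373  0.0806] 0.85
notch [ 0.3664 -0.1597  0.0089] 0.67
ring_post [0.7702 0.0818 0.0407] 0.83
ring_post [0.4975 0.0531 0.1154] 0.57
boss [0.534  0.0125 0.0975] 0.6
boss [ 0.582  -0.0323  0.0811] 0.58
organiser [ 0.5828 -0.0338  0.0778] 0.72
 [-0.397  0.686 -0.61   0.722]
 [ 0.008 -0.662 -0.749  1.   ]
 [ 0.     0.     0.     1.   ]]
upper_tier [ 0.7782  0.1284 -0.0037] 0.92
upper_tier [0.5362 0.016  0.0722] 0.91
pin [0.6028 0.0165 0.0667] 0.62
notch [ 0.7699 -0.1651  0.0097] 0.94
notch [ 0.3672 -0.1593  0.0074] 0.86
ring_post [0.7654 0.0832 0.0459] 0.89
ring_post [0.2395 0.268  0.0583] 0.81
boss [0.284  0.2027 0.0298] 0.87
boss [0.7792 0.1291 0.0199] 0.78
organiser [ 0.5332  0.0188 -0.002 ] 0.87
```

View pics/wrist3.png

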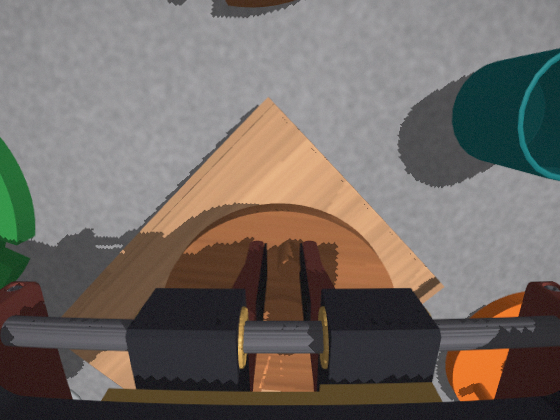

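The post is between the fingers at (290,250) and following. On to about 183°.

>>> {"fn": "move_arm", "kwargs": {
  "moves": "-0.011 -0.014 0 0.11 -0.59;-0.021 -0.03 0 0.22 -0.59;-0.029 -0.046 0 0.33 -0.59;-0.036 -0.063 0 0.44 -0.59;-0.042 -0.08 0 0.56 -0.59;-0.046 -0.098 0 0.67 -0.59;-0.048 -0.116 0 0.78 -0.59;-0.049 -0.134 0 0.89 -0.59;-0.048 -0.145 0 0.96 -0.59;-0.048 -0.145 0 0.96 -0.59"
}}

```text
t: 9.02
position: [0.4859, 0.0131, 0.1002]
tcp_rot: [-3.142, 0.0, -3.088]
ft_force: [-0.1, 0.7, -0.1]
grip_width: 0.206
gripper_force: 0.0
```

```bash
python3 m.py 4 scene side | grep -v '\[\[' | egrep 'post|notch|\[0.5|^[0-9]'
python3 - <<'E'
import cv2
a=cv2.imread('pics/scene4.png')[170:300,160:330]; b=cv2.imread('pics/side4.png')[170:300,200:370]
cv2.imwrite('pics/c4.png',cv2.resize(cv2.hconcat([a,b]),None,fx=2.3,fy=2.3,interpolation=cv2.INTER_CUBIC))
E
```

```text
9.025 [0.48593574 0.01312952 0.10018   ] [-3.14157820e+00  6.09343981e-05 -3.08795567e+00] [-0.06865948  0.73633248 -0.08407674] 0.20615764004442136
upper_tier [0.5384 0.021  0.0775] 0.75
notch [ 0.3658 -0.1588  0.0137] 0.94
notch [0.3362 0.121  0.0148] 0.86
ring_post [ 0.8849 -0.1161  0.0417] 0.98
ring_post [0.4831 0.0199 0.1168] 0.97
organiser [0.5364 0.0196 0.0011] 0.9
notch [0.3341 0.1198 0.0106] 0.98
notch [0.7878 0.1945 0.0052] 0.91
ring_post [0.484  0.0153 0.1164] 0.89
ring_post [0.2425 0.2678 0.0601] 0.87
```

View pics/c4.png

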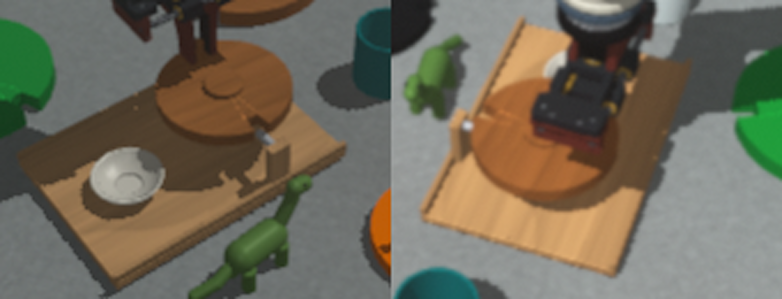

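The notch at crop (262,135) is nearly at the pin, with the post about 4° short. I'll push a little further, back off, lift, and look from the earlier viewpoint.

>>> {"fn": "move_arm", "kwargs": {
  "moves": "0 -0.007 0 0.045 -0.59;0.001 -0.015 0 0.09 -0.59;0.001 -0.015 0 0.09 -0.59;0.001 -0.005 0 0.09 -0.59;0.001 -0.005 0 0.09 -0.59;0.001 -0.005 0.12 0.09 -0.59;0.001 -0.005 0.3 0.09 -0.59;0.1 -0.2 0.6 -0.2 -1;0.2 -0.4 0.79 -0.4 -1;0.22 -0.4 0.79 -0.6 -1;0.22 -0.4 0.79 -0.8 -1;0.22 -0.4 0.79 -1 -1"
}}

```text
t: 11.32
position: [0.541, -0.0872, 0.298]
tcp_rot: [3.141, 0.001, 2.404]
ft_force: [-0.9, -0.1, -0.3]
grip_width: 0.007
gripper_force: 0.0
```

>>> {"fn": "move_arm", "kwargs": {
  "moves": "0 0 0 -1 -1;0 0 0 -1 -1;0 0 0 -1 -1;0 0 0 -1 -1;0 0 0 -1 -1;0 0 0 -1 -1"
}}

```text
t: 12.08
position: [0.5408, -0.0867, 0.2976]
tcp_rot: [-3.141, -0.0, 1.628]
ft_force: [0.4, 0.0, 0.4]
grip_width: 0.004
gripper_force: 0.0
```

```bash
python3 m.py 5 wrist;  python3 - <<'E'
import cv2
im=cv2.imread('pics/wrist5.png')
cv2.imwrite('pics/c5.png',cv2.resize(im[0:185,200:400],None,fx=3.2,fy=3.2,interpolation=cv2.INTER_CUBIC))
E
```

```text
12.075 [ 0.54081106 -0.08665953  0.29758997] [-3.14139150e+00 -5.18241240e-05  1.62808609e+00] [0.42247526 0.04281671 0.35626522] 0.004124069087224965
[[ 0.998  0.055  0.017  0.537]
 [ 0.057 -0.956 -0.289 -0.007]
 [ 0.     0.29  -0.957  0.459]
 [ 0.     0.     0.     1.   ]]
upper_tier [ 7.808e-01  1.311e-01 -1.000e-04] 0.92
upper_tier [ 0.8309 -0.1405  0.0041] 0.89
pin [0.6054 0.017  0.0646] 0.77
notch [ 0.7721 -0.1638  0.0092] 0.64
notch [0.6026 0.0212 0.0765] 0.63
ring_post [ 0.2207 -0.2242  0.0629] 0.86
ring_post [0.4793 0.0165 0.1118] 0.7
boss [ 0.2823 -0.1961  0.0246] 0.97
boss [0.7753 0.1335 0.0211] 0.91
```

View pics/c5.png

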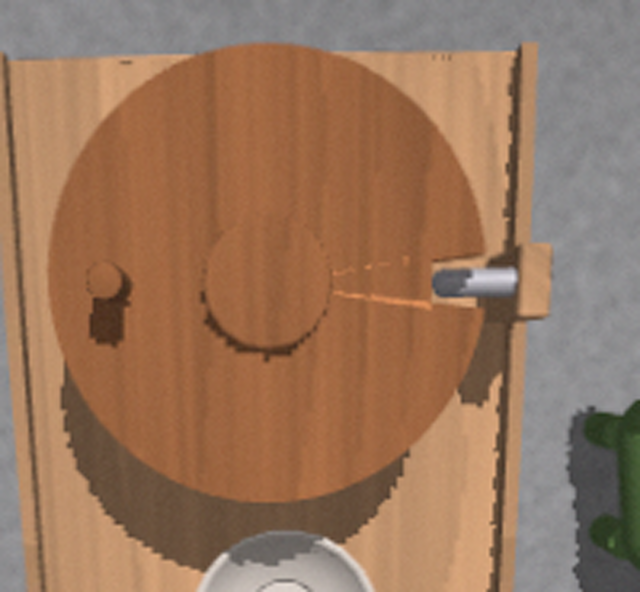

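The crop shows the pin end at (470,282) inside the notch, whose top edges run about (432,260)–(483,252) and (433,304)–(478,308). I'll check the sideways offset numerically, at the right heights.

Run:
```python
from h import *
P=lambda u,v,z:px2w(200+u/3.2,v/3.2,z,'wrist')
C=P(268,284,.096); print('boss',np.round(C,4))
a=lambda p,c=C:np.round(np.degrees(np.arctan2(p[1]-c[1],p[0]-c[0])),2)
for n,u,v,z in [('post',104,279,.116),('n_in_top',432,260,.09),('n_in_bot',433,304,.09),('n_out_top',483,252,.09),('n_out_bot',480,307,.09),('pin_top_in',437,268,.067),('pin_bot_in',437,296,.067),('pin_top_out',515,268,.067),('pin_bot_out',515,296,.067),('postTL',521,244,.076),('postTR',551,242,.076),('postBR',550,317,.076),('postBL',520,318,.076)]:
    p=P(u,v,z); print(n,np.round(p,4),a(p))
im=cv2.imread('pics/wrist5.png')
cv2.imwrite('pics/c5b.png',cv2.resize(im[70:105,320:380],None,fx=13,fy=13,interpolation=cv2.INTER_NEAREST))
```

```text
boss [0.5371 0.0145 0.096 ]
post [0.4851 0.0121 0.116 ] -177.39
n_in_top [0.5922 0.0259 0.09  ] 11.67
n_in_bot [0.5939 0.0116 0.09  ] -2.9
n_out_top [0.6092 0.0295 0.09  ] 11.78
n_out_bot [0.6101 0.0116 0.09  ] -2.23
pin_top_in [0.5977 0.0253 0.067 ] 10.13
pin_bot_in [0.5986 0.0157 0.067 ] 1.09
pin_top_out [0.6259 0.0271 0.067 ] 8.1
pin_bot_out [0.627  0.0175 0.067 ] 1.9
postTL [0.6251 0.0345 0.076 ] 12.8
postTR [0.6356 0.0359 0.076 ] 12.24
postBR [0.6384 0.0106 0.076 ] -2.21
postBL [0.6276 0.0095 0.076 ] -3.14
```

View pics/c5b.png

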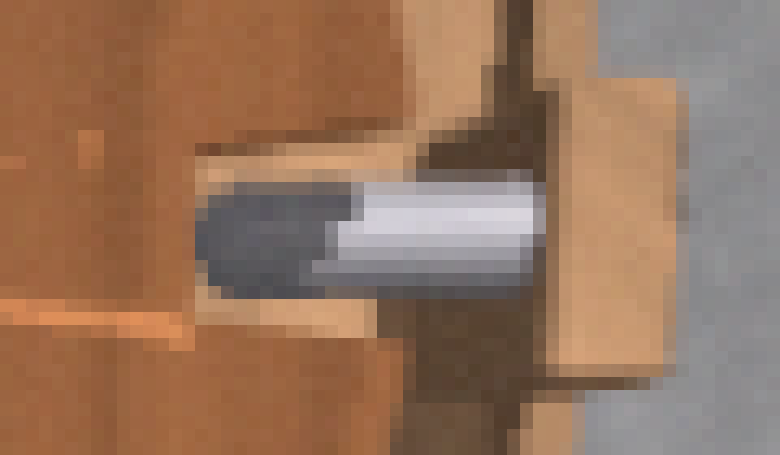

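The pin is centred in the notch to within about 1 mm, against an allowance of 4 mm. Now I'll press on the boss, first moving above it with the fingers shut.

>>> {"fn": "move_arm", "kwargs": {
  "moves": "-0.015 0.2 -0.2 0 -1;-0.015 0.407 -0.4 0 -1;-0.015 0.407 -0.6 0 -1;-0.015 0.407 -0.72 0 -1;-0.015 0.407 -0.77 0 -1;-0.015 0.407 -0.77 0 -1;-0.015 0.407 -0.77 0 -1"
}}

```text
t: 13.35
position: [0.5383, 0.0147, 0.1066]
tcp_rot: [3.139, 0.0, 1.625]
ft_force: [0.0, 1.0, 0.9]
grip_width: 0.005
gripper_force: 0.0
```

>>> {"fn": "move_arm", "kwargs": {
  "moves": "0 0 -0.01 0 -1;0 0 -0.02 0 -1;0 0 -0.03 0 -1;0 0 -0.04 0 -1;0 0 -0.04 0 -1"
}}

```text
t: 13.98
position: [0.5372, 0.015, 0.0951]
tcp_rot: [3.142, 0.0, 1.625]
ft_force: [-0.3, -0.5, 1.2]
grip_width: 0.01
gripper_force: 0.3
```

>>> {"fn": "move_arm", "kwargs": {
  "moves": "0 0 -0.006 0 -1;0 0 -0.012 0 -1;0 0 -0.018 0 -1;0 0 -0.024 0 -1;0 0 -0.024 0 -1"
}}

```text
t: 14.6
position: [0.5372, 0.015, 0.0893]
tcp_rot: [3.141, 0.0, 1.625]
ft_force: [-0.2, -0.2, 3.5]
grip_width: 0.008
gripper_force: 1.8
```

>>> {"fn": "move_arm", "kwargs": {
  "moves": "0 0 -0.006 0 -1;0 0 -0.012 0 -1;0 0 -0.018 0 -1;0 0 -0.022 0 -1;0 0 -0.022 0 -1"
}}

```text
t: 15.22
position: [0.5373, 0.015, 0.0842]
tcp_rot: [3.141, 0.0, 1.625]
ft_force: [-2.2, -0.2, 9.9]
grip_width: 0.008
gripper_force: 4.8
```

>>> {"fn": "move_arm", "kwargs": {
  "moves": "0 0 -0.002 0 -1;0 0 -0.004 0 -1;0 0 -0.004 0 -1"
}}

```text
t: 15.6
position: [0.5373, 0.015, 0.0841]
tcp_rot: [3.141, 0.0, 1.625]
ft_force: [-5.3, -0.6, 19.0]
grip_width: 0.005
gripper_force: 9.7
```

The position holds at 84 mm while the force climbs to 19 N, so the tier is at its stop. I'll lift off and check.

>>> {"fn": "move_arm", "kwargs": {
  "moves": "0 0 0.02 0 -1;0 0 0.1 0 -1;0 0 0.3 0 -1;0 -0.2 0.55 0 -1;0 -0.41 0.85 0 -1;0 -0.41 0.85 0 -1;0 -0.41 0.85 0 -1"
}}

```text
t: 16.48
position: [0.5388, -0.0893, 0.2981]
tcp_rot: [3.136, 0.002, 1.623]
ft_force: [1.3, 0.8, 0.0]
grip_width: 0.005
gripper_force: 0.0
```

```bash
python3 m.py 6 wrist side| egrep '^[0-9]|\[0\.[56]|dish'
python3 - <<'E'
import cv2
a=cv2.imread('pics/wrist6.png')[0:240,160:440]; b=cv2.imread('pics/side6.png')[120:360,120:400]
cv2.imwrite('pics/c6.png',cv2.resize(cv2.hconcat([a,b]),None,fx=1.4,fy=1.4,interpolation=cv2.INTER_CUBIC))
E
```

```text
16.475 [ 0.5387929  -0.08925775  0.29814799] [3.13559501e+00 1.57352528e-03 1.62288808e+00] [1.32561905 0.76332027 0.01805242] 0.00451838600331114
upper_tier [0.5359 0.0152 0.0575] 0.7
notch [0.5966 0.0208 0.065 ] 0.84
boss [0.5303 0.0189 0.0775] 0.94
ring_dish [ 0.547  -0.1131  0.0132] 0.78
pin [0.605  0.0198 0.068 ] 0.6
notch [0.5981 0.0195 0.0716] 0.75
ring_dish [ 0.5487 -0.1192  0.0182] 0.7
```

View pics/c6.png

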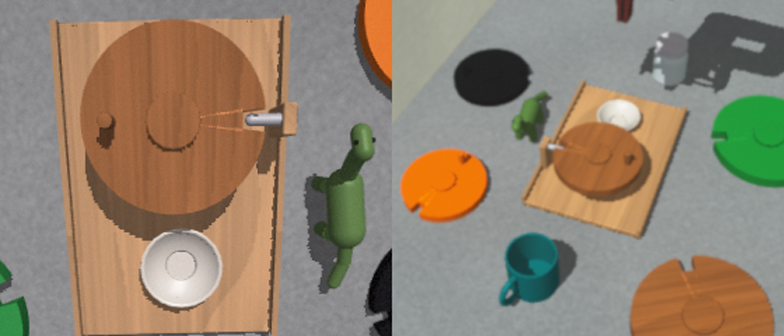

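The tier now sits lower, with the pin in its notch at crop (265,119). The dish and dinosaur haven't moved, and the robot is clear of everything, so I'll hand in.

```bash
python3 -c "
from h import *
print(job.close_job())"
```

```text
the job is handed in; nothing more can be done
None
```

I turned the upper tier until its notch stood over the locating pin, pressed it down to its stop, and left it seated with the robot clear; the job is handed in at about 17 s, with no verdict returned.

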